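# Charge the hand pump until its indicator pin pops out

## Robot

A 6-joint arm with a two-finger parallel gripper is mounted at the origin on a cart in front of the work surface, level with it; the furniture and walls round the work are solid. World frame = base frame: x ahead of the robot, y to its left, z up, the work surface at z = 0. Lengths are in mm, angles in rad, forces in N, time in s.
With the tool pointing down it reaches from about 275 to 1000 mm from the base axis. Payload 8.4 kg.
Tool frame: the origin (TCP) lies at the very end of the fingers, on their centre line; the grasp point (between the pads) lies 19 mm behind it; z points along the fingers, x is the direction in which the jaws open and shut, and the axes are right-handed (so a half turn about z gives the same grasp; the last joint's range is limited). The gripper opens to 85 mm and grips with 20 to 120 N. Pads are 22 mm wide; open, the fingers measure 114 mm over their backs; the gripper's body (76 mm by 85 mm) begins 54 mm behind the grasp point. The pads swing forward as they close: fully open they stand 13 mm farther back than shut.
Start: joints at [1.119, 0.353, 1.633, -0, 1.155, -0.002], TCP at [271.74, 562.837, 231.281] pointing down, gripper open.
Joint ranges: [-2.63, 2.63], [-0.92, 2.1], [0.06, 2.66], [-1.3, 4.44], [0, 2.69], [-3.02, 3.02]. Speed limits (rad/s): [2.22, 2.22, 2.79, 3.14, 3.14, 3.14].

## Interface

Orientations are given as [roll, pitch, yaw] about the fixed x, y, z axes, in that order (R = Rz(yaw) Ry(pitch) Rx(roll)).
In Python, from rig import r gives the robot as it stands. The module is installed in compiled form; this text tells all that it offers.
- The arm moves only by the tool apply_moves, never from a script. Its argument "targets" is a list that holds one entry, the list of rows, each a list of 7 numbers: the gripper's target within -1 to 1 (fully open at 1, half-way at 0, shut at -1), then the shift along the tool's x, y, z in cm, then the turn, a rotation vector about the tool's x, y, z in degrees. A call has 1 to 8 rows; each row is the pose to reach, as a shift and turn from the pose measured when the call began, along the tool's axes at that moment; what a row does not reach only later rows make up. A row lasts 1/10 s, in which the tool goes at most 50 mm and 8.59 degrees, less where a joint would pass 70% of its speed; a pose out of reach is approached as far as the arm can. A call with a gripper value outside its range is refused whole. The fingers move at their own pace and stop on an object; "newtons" is the grip in N (left out, the last holds). Time passes only in rows, so rows that repeat a pose let the fingers close. It gives the time, the measured TCP pose, the force and the opening at its end, in the units of the state.
- r.sense(): the state, without advancing time (a new reading comes with each control period).
- r.grab_frame(name): name is "scene" or "top" or "wrist"; returns a dict with "pixels" (400x640x3 uint8, red, green, blue), "fov_y" (degrees; the focal length in pixels is half the picture's height over the tangent of half this angle, whatever the lens; pixels are square), "cx", "cy" (the principal point, pixels), "D" ([k1, k2, p1, p2, k3] as OpenCV has them; the pictures are not rectified), "R" (3x3) and "t" (3): a world point X has camera coordinates R X + t; the wrist camera has in their place "mount" (4x4, takes a point from camera to tool coordinates, whose origin is the TCP and whose axes are the tool frame's). Camera axes: x right, y down, z forward; pixel columns grow to the right and rows downward; lengths in mm; the calibration is good to about 2 mm. A picture is of the moment at which its call begins: read the wrist's pose just before it. There is no depth.
- r.sign_off(): hands the job in, once; it reports no verdict.
The state is a dict: "clock": time; "qpos": joint angles; "qvel": joint speeds; "joint_efforts": joint torques, N m; "eef_pos": TCP position; "tcp_rot": TCP orientation; "contact_force": force on the tool from outside, world axes, zero at the start; "wrist_torque": the same for the moment, N m; "opening": opening from 0.0 (shut) to 1.0 (fully open).
Only numpy, scipy, OpenCV 4.12 (cv2) and the standard library are available. Lean on these libraries where they do the work, as an engineer would, in place of code of your own. Each camera call takes 0.05 s, during which the arm holds its last target. There are 200 camera calls.

## Task

Two identical bench hand pumps stand side by side; one is charged, with its side indicator pin fully out, and the other still has its pin most of the way in. Pump up the uncharged one by pressing its black top knob right down and letting it spring right up again, over and over, until its indicator pin pops fully out, and leave the plunger up. Only press on the knob (do not pinch it), keep off the pins and off the charged pump, and leave the loose beaker, bottle and vial where they stand.

Things in the scene. Friction and masses are not known exactly. Their poses are not given: they have to be found in the camera images.
- pump_a: the uncharged pump: grey round hand pump bolted to the bench: aluminium foot 90 (along its x) x 80 x 8 mm, vessel 66 mm across, steel neck 30 mm across up to 95 mm; origin under the centre of its foot on the bench, z up. From its own +y side a grey boss 28 mm across with a horizontal axis 45 mm above the bench sticks out to y = 46 mm; the indicator pin slides out of it along +y. May stand on either side of pump_b
- a_knob: black mushroom knob of pump a's plunger, 40 mm across and 11 mm thick, on a 14 mm rod; origin at the centre of its flat top, 130 mm above the bench when the plunger is up and 106 mm when it is fully down
- a_plunger (a joint): plunger of pump a, m: 0 = up (a spring holds it there), 0.024 = fully down on its stop; goes straight down; 6 N starts it, about 11.5 N holds it fully down, and it springs back by itself when let go
- a_pin_out (a joint): indicator pin of pump a, m, how far it has come out: 0 = in (1 mm shows beyond the boss), 0.030 = fully out on its stop. Starts between 0 and 0.008. Each full stroke of the plunger (down and up) brings it out by 0.005 to 0.006, it stays there between strokes, and somewhere from 0.016 to 0.026 it snaps by itself to 0.030: two to five full strokes, depending on the start
- a_pin: outer end of pump a's aluminium indicator pin, 16 mm in diameter; origin at the centre of its end face, which stands 47 mm (pin in) to 77 mm (fully out) from the pump's axis along the pump's +y, 45 mm above the bench; a black ring 24 to 28 mm behind the end comes into view only when the pin is fully out
- pump_b: the charged pump, same make and size as pump_a, to be left alone: grey round hand pump bolted to the bench: aluminium foot 90 (along its x) x 80 x 8 mm, vessel 66 mm across, steel neck 30 mm across up to 95 mm; origin under the centre of its foot on the bench, z up. From its own +y side a grey boss 28 mm across with a horizontal axis 45 mm above the bench sticks out to y = 46 mm; the indicator pin slides out of it along +y. 
- b_knob: black mushroom knob of pump b's plunger, 40 mm across and 11 mm thick, on a 14 mm rod; origin at the centre of its flat top, 130 mm above the bench when the plunger is up and 106 mm when it is fully down
- b_plunger (a joint): plunger of pump b, m: 0 = up (a spring holds it there), 0.024 = fully down on its stop; goes straight down; 6 N starts it, about 11.5 N holds it fully down, and it springs back by itself when let go
- b_pin_out (a joint): indicator pin of pump b, m, how far it has come out: 0 = in (1 mm shows beyond the boss), 0.030 = fully out on its stop. Starts fully out
- b_pin: outer end of pump b's aluminium indicator pin, 16 mm in diameter; origin at the centre of its end face, which stands 47 mm (pin in) to 77 mm (fully out) from the pump's axis along the pump's +y, 45 mm above the bench; a black ring 24 to 28 mm behind the end comes into view only when the pin is fully out
- mini_beaker: small empty glass beaker, 42 mm across, 46 mm high, loose behind the pumps; origin under its centre
- dropper_bottle: brown dropper bottle with a black bulb, 36 mm across, 103 mm high, loose behind the pumps; origin under its centre
- vial_1: small clear vial with a white cap, 20 mm across, 53 mm high, loose in front of the pumps; origin under its centre
Things that resemble listed ones, but are neither listed nor needed, are in the scene too. What is shaped like the mini_beaker but red or yellow is not meant.

How it is judged:
By the outcome, as a careful person would: the job done as asked, in the order asked, and still so for the second after the job is handed in, with the robot touching nothing.
It also fails if it takes over 38 s, if anything falls off the work surface, if the arm or the gripper's body presses on something with over 40 N, if the wrist force passes 120 N, or if a joint passes its speed limit or range.

## Working session

There is one attempt and no reset: what is moved stays moved. The work goes in short steps, Python scripts to look and compute and a tool call to move; the robot and the scene stay as the last step left them, time stands still between calls to the robot, and variables do not carry over. Pictures are saved under pics/ and viewed, about 8 in all and at most 12, crops included, and the job is handed in when it is done.

Besides the shell and the picture viewer there is one more tool, called after ">>>" as name(argument=value, ...), one argument or row to a line, values as JSON. apply_moves: Moves the arm, as the interface text tells. Its arguments: {"type":"object","properties":{"targets":{"type":"array"},"newtons":{"type":"number"}},"required":["targets"]}

```bash
mkdir -p pics; cat > h.py <<'E'
import numpy as np, cv2
from rig import r
def ray(f,u,v):
    h=f["pixels"].shape[0]; F=h/2/np.tan(np.radians(f["fov_y"])/2)
    K=np.array([[F,0,f["cx"]],[0,F,f["cy"]],[0,0,1]])
    p=cv2.undistortPoints(np.array([[[u,v]]],float),K,np.array(f["D"],float))[0,0]
    R=np.array(f["R"]);t=np.array(f["t"])
    return -R.T@t, R.T@np.array([p[0],p[1],1])
def onz(f,u,v,z):
    c,d=ray(f,u,v); return c+d*(z-c[2])/d[2]
def save(f,n): cv2.imwrite("pics/"+n+".png",cv2.cvtColor(f["pixels"],cv2.COLOR_RGB2BGR))
E
python3 - <<'E'
from h import *
import pickle
for n in("scene","top"):
    f=r.grab_frame(n);save(f,n+"0");pickle.dump(f,open(n+".pkl","wb"));print(n,f["fov_y"],(-np.array(f["R"]).T@f["t"]).round())
print(r.sense())
E
```

```text
scene 43.821005689279616 [-156. -797. 1029.]
top 55.293738329043364 [ 401. -165.  979.]
{'clock': 0.1, 'qpos': array([ 1.11859418e+00,  3.53594816e-01,  1.63406723e+00, -7.43899371e-06,
        1.15520218e+00, -2.38701396e-03]), 'qvel': array([ 0.00096123, -0.00140042,  0.00021498, -0.00120936, -0.00031546,
       -0.00130911]), 'joint_efforts': array([ 7.09300002e-04, -6.06358266e+01, -3.42818928e+01, -8.16084344e-05,
        4.01317011e-03,  5.83473434e-05]), 'eef_pos': array([271.55471769, 562.44212658, 230.62361275]), 'tcp_rot': array([3.14158889e+00, 1.27158608e-03, 1.12098420e+00]), 'contact_force': array([ 0.23031361, -0.16404686, -0.5230028 ]), 'wrist_torque': array([-0.03290985, -0.03735431, -0.00167804]), 'opening': 0.9998034399740962}
```

View pics/scene0.png

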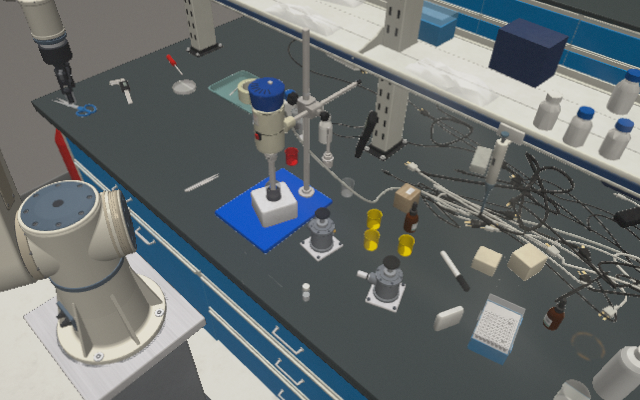

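View pics/top0.png

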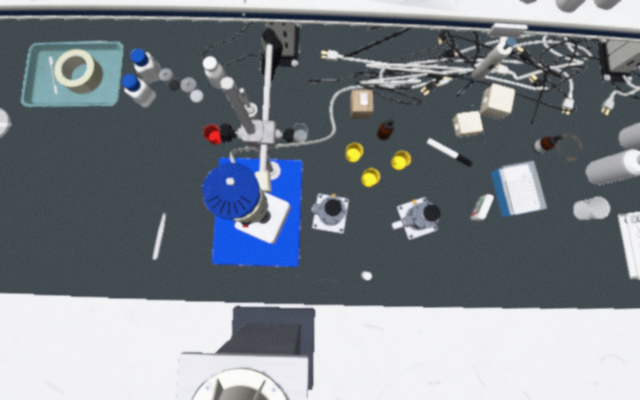

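The scene view shows the pump at (321,232) with its pin mostly in and the pump at (385,280) with its pin out to the left. In the top view they are at (332,207) and (425,213). I'll measure the knobs next.

```bash
python3 - <<'E'
from h import *
import pickle
S=pickle.load(open("scene.pkl","rb"));T=pickle.load(open("top.pkl","rb"))
a=cv2.resize(T["pixels"][170:250,290:450],None,fx=5,fy=5,interpolation=cv2.INTER_CUBIC)[:300+100,:]
b=cv2.resize(S["pixels"][195:315,290:450],None,fx=5,fy=5,interpolation=cv2.INTER_CUBIC)
cv2.imwrite("pics/c.png",cv2.resize(cv2.cvtColor(np.vstack([a,b]),cv2.COLOR_RGB2BGR),None,fx=.6,fy=.6,interpolation=cv2.INTER_AREA))
for nm,f,rois in(("top",T,[(310,190,350,225),(410,195,445,235)]),("scene",S,[(305,200,340,225),(375,250,405,280)])):
  for x0,y0,x1,y1 in rois:
    m=(f["pixels"][y0:y1,x0:x1].max(2)<45).astype(np.uint8)
    n,l,s,c=cv2.connectedComponentsWithStats(m)
    for i in range(1,n):
      if s[i,4]>30:
        u,v=c[i]+[x0,y0];print(nm,s[i],u.round(1),v.round(1),onz(f,u,v,128).round(1))
E
```

```text
top [ 17  11  13  14 118] 332.9 206.8 [ 510.3 -206.5  128. ]
top [ 16  11  14  14 133] 432.2 212.0 [ 505.3 -431.9  128. ]
```

View pics/c.png

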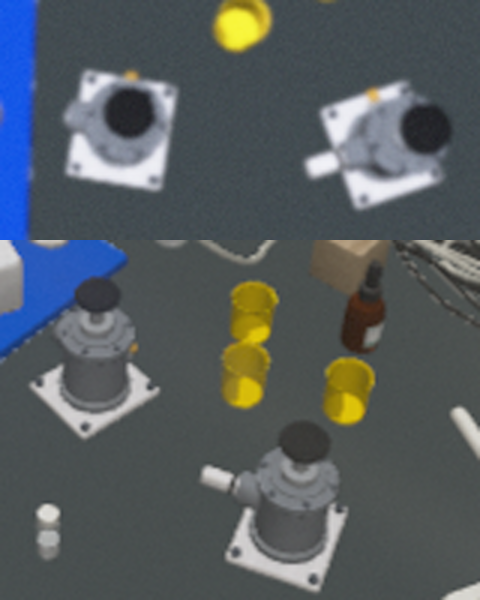

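```bash
cat >> h.py <<'E'
def tri(f,p,g,q):
    a,d=ray(f,*p);b,e=ray(g,*q);s,t=np.linalg.lstsq(np.c_[d,-e],b-a,rcond=None)[0]
    return (a+d*s).round(),(b+e*t).round()
def rows(s,pts,g):
    "world waypoints -> tool-frame cm, from state s"
    from scipy.spatial.transform import Rotation as Q
    M=Q.from_euler("xyz",s["tcp_rot"]).as_matrix()
    for p in pts: print([g]+((np.array(p)-s["eef_pos"])@M/10).round(1).tolist()+[0,0,0])
E
python3 - <<'E'
from h import *
import pickle
S=pickle.load(open("scene.pkl","rb"));T=pickle.load(open("top.pkl","rb"))
print("knob scene",onz(S,322.7,213.3,130), tri(T,(333,207),S,(322.7,213.3)))
print("stirrer head",tri(T,(231,190),S,(268,88)))
print("rod tip",tri(T,(270,35),S,(360,84)))
s=r.sense()
P=np.array([[271,562],[140,285],[175,262],[240,205],[285,135],[312,50],[315,-50],[300,-110],[510,-206]],float)
d=np.r_[0,np.cumsum(np.linalg.norm(np.diff(P,axis=0),axis=1))]
k=np.arange(45,d[-1]+45,45).clip(max=d[-1])
rows(s,np.c_[np.interp(k,d,P[:,0]),np.interp(k,d,P[:,1]),k*0+230],-1)
E
```

```text
knob scene [ 502.73694445 -211.32048946  130.        ] (array([ 511., -207.,  121.]), array([ 509., -206.,  121.]))
stirrer head (array([492., -42., 425.]), array([494., -43., 425.]))
rod tip (array([813., -70., 313.]), array([807., -65., 310.]))
[-1, -4.6, 0.0, 0.1, 0, 0, 0]
[-1, -9.1, 0.0, 0.1, 0, 0, 0]
[-1, -13.6, 0.1, 0.1, 0, 0, 0]
[-1, -18.1, 0.1, 0.1, 0, 0, 0]
[-1, -22.6, 0.2, 0.1, 0, 0, 0]
[-1, -27.1, 0.2, 0.1, 0, 0, 0]
[-1, -30.8, 1.1, 0.1, 0, 0, 0]
[-1, -31.6, 5.5, 0.1, 0, 0, 0]
[-1, -32.8, 9.8, 0.1, 0, 0, 0]
[-1, -34.4, 14.0, 0.1, 0, 0, 0]
[-1, -36.7, 17.8, 0.1, 0, 0, 0]
[-1, -39.5, 21.3, 0.1, 0, 0, 0]
[-1, -42.8, 24.4, 0.1, 0, 0, 0]
[-1, -46.4, 27.0, 0.1, 0, 0, 0]
[-1, -50.4, 29.1, 0.1, 0, 0, 0]
[-1, -54.5, 30.8, 0.1, 0, 0, 0]
[-1, -58.9, 31.7, 0.1, 0, 0, 0]
[-1, -59.2, 35.9, 0.1, 0, 0, 0]
[-1, -59.1, 40.4, 0.1, 0, 0, 0]
[-1, -59.0, 44.9, 0.1, 0, 0, 0]
[-1, -58.9, 49.4, 0.1, 0, 0, 0]
[-1, -58.9, 53.9, 0.1, 0, 0, 0]
[-1, -58.8, 54.9, 0.1, 0, 0, 0]
```

>>> apply_moves(
  targets=[
    [[-1,-4.6,0,0,0,0,0],[-1,-9.1,0,0,0,0,0],[-1,-13.6,0,0,0,0,0],[-1,-18.1,0,0,0,0,0],[-1,-22.6,0,0,0,0,0],[-1,-27.1,0,0,0,0,0],[-1,-30.3,0.5,0,0,0,0],[-1,-30.5,2,0,0,0,0]],
  ],
)

```text
clock: 0.9
eef_pos: [154.6, 275.5, 230.3]
tcp_rot: [-3.141, 0.004, 1.122]
contact_force: [1.2, 0.2, -0.4]
opening: 0.001
```

>>> apply_moves(
  targets=[
    [[-1,-0.7,3.6,0,0,0,0],[-1,-1.9,7.9,0,0,0,0],[-1,-3.5,12.1,0,0,0,0],[-1,-5.8,15.9,0,0,0,0],[-1,-8.6,19.4,0,0,0,0],[-1,-11.9,22.5,0,0,0,0],[-1,-15.5,25.1,0,0,0,0],[-1,-19.5,27.2,0,0,0,0]],
  ],
)

```text
clock: 1.7
eef_pos: [315.5, -20.0, 231.0]
tcp_rot: [3.141, 0.003, 1.122]
contact_force: [1.1, 0.0, -0.0]
opening: -0.001
```

>>> apply_moves(
  targets=[
    [[-1,-4.3,1.4,0,0,0,0],[-1,-8.6,2.8,0,0,0,0],[-1,-8.6,7.3,0,0,0,0],[-1,-8.5,11.8,0,0,0,0],[-1,-8.5,16.3,0,0,0,0],[-1,-8.5,20.8,0,0,0,0],[-1,-8.4,25,2,0,0,0],[-1,-8.4,25.6,4,0,0,0]],
  ],
)

```text
clock: 2.5
eef_pos: [514.1, -208.9, 190.9]
tcp_rot: [3.137, 0.003, 1.122]
contact_force: [-1.3, 0.7, -0.7]
opening: -0.004
```

```bash
python3 - <<'E'
from h import *
s=r.sense();f=r.grab_frame("wrist");save(f,"w1")
w=r.grab_frame("scene")
cv2.imwrite("pics/s1.png",cv2.resize(cv2.cvtColor(w["pixels"][100:300,200:450],cv2.COLOR_RGB2BGR),None,fx=2,fy=2))
print(s["eef_pos"],s["qpos"].round(2),f["mount"],f["fov_y"])
# predicted pixel of knob centre
from scipy.spatial.transform import Rotation as Q
M=Q.from_euler("xyz",s["tcp_rot"]).as_matrix();m=np.array(f["mount"])
R=(M@m[:3,:3]).T; c=s["eef_pos"]+M@m[:3,3]; f["R"]=R;f["t"]=-R@c
F=200/np.tan(np.radians(f["fov_y"])/2)
K=np.array([[F,0,f["cx"]],[0,F,f["cy"]],[0,0,1]])
for X in([510,-207,130],s["eef_pos"]):
  print(cv2.projectPoints(np.array([X],float),cv2.Rodrigues(R)[0],f["t"],K,np.array(f["D"],float))[0].ravel())
m=(f["pixels"].max(2)<45).astype(np.uint8)
n,l,st,ce=cv2.connectedComponentsWithStats(m)
for i in range(1,n):
  if st[i,4]>300:print(st[i],ce[i],onz(f,*ce[i],130))
E
```

```text
[ 514.09073964 -208.8563207   190.8871887 ] [-0.39  0.29  1.83 -0.    1.02 -1.51] [[ 9.99999988e-01  1.42359865e-04  6.09951445e-05  6.32065367e-01]
 [-1.53606151e-04  9.61982474e-01  2.73111144e-01 -6.95785588e+01]
 [-1.97961943e-05 -2.73111150e-01  9.61982484e-01 -1.42896735e+02]
 [ 0.00000000e+00  0.00000000e+00  0.00000000e+00  1.00000000e+00]] 68.01012719535176
[319.10378145 205.7276919 ]
[318.67106473 249.28075814]
[ 175  258  140  142 8360] [258.75227273 346.31770335] [ 599.43864448 -306.22323131  130.        ]
[  288   258   352   142 19920] [413.17098394 349.4936747 ] [ 658.16833822 -190.90823355  130.        ]
[  46  275  216  120 5374] [145.85727577 336.90026051] [ 550.69089069 -386.11289375  130.        ]
```

View pics/w1.png

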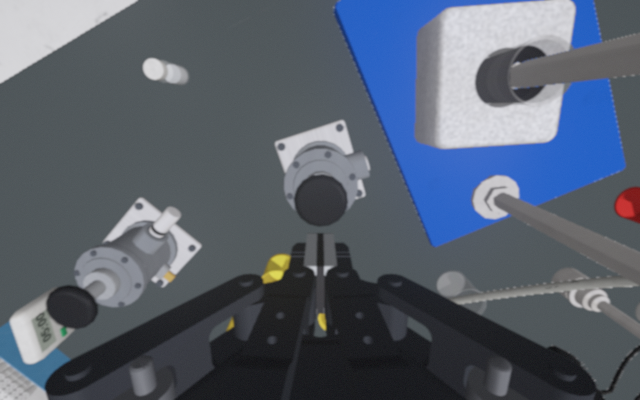

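Wrist view: knob top of the uncharged pump at about (321,201), directly ahead of the shut fingertips at (320,240). Clearance is good. I'll correct by about 6 mm and press.

>>> apply_moves(
  targets=[
    [[-1,0.1,-0.6,2,0,0,0],[-1,0.1,-0.6,5,0,0,0],[-1,0.1,-0.6,6.5,0,0,0],[-1,0.1,-0.6,7.5,0,0,0],[-1,0.1,-0.6,8.2,0,0,0],[-1,0.1,-0.6,8.2,0,0,0]],
  ],
)

```text
clock: 3.2
eef_pos: [501.9, -202.3, 106.9]
tcp_rot: [-3.134, 0.003, 1.122]
contact_force: [-4.7, 2.9, 8.6]
opening: -0.002
```

>>> apply_moves(
  targets=[
    [[-1,0,0,0.2,0,0,0],[-1,0,0,0.3,0,0,0],[-1,0,0,0.3,0,0,0]],
  ],
)

```text
clock: 3.5
eef_pos: [501.9, -202.3, 106.1]
tcp_rot: [-3.136, 0.003, 1.122]
contact_force: [-2.6, 1.3, 10.1]
opening: -0.001
```

>>> apply_moves(
  targets=[
    [[-1,0,0,0.4,0,0,0],[-1,0,0,0.7,0,0,0],[-1,0,0,0.7,0,0,0]],
  ],
)

```text
clock: 3.8
eef_pos: [502.1, -202.3, 105.6]
tcp_rot: [-3.138, 0.003, 1.122]
contact_force: [-18.7, 6.5, 64.3]
opening: 0.0
```

>>> apply_moves(
  targets=[
    [[-1,0,0,-1,0,0,0],[-1,0,0,-3,0,0,0],[-1,0,0.5,-4,0,0,0],[-1,0,0.5,-4,0,0,0],[-1,0,0.5,-4,0,0,0]],
  ],
)

```text
clock: 4.3
eef_pos: [506.6, -204.4, 145.4]
tcp_rot: [-3.138, 0.003, 1.122]
contact_force: [0.2, 0.4, -0.2]
opening: 0.005
```

```bash
cat > look.py <<'E'
from h import *
import sys
f=r.grab_frame("top");w=r.grab_frame("wrist")
a=cv2.resize(f["pixels"][175:240,290:370],None,fx=5,fy=5,interpolation=cv2.INTER_CUBIC)
b=w["pixels"][:325,200:520]
cv2.imwrite("pics/"+sys.argv[1]+".png",cv2.cvtColor(np.hstack([a,b]),cv2.COLOR_RGB2BGR))
s=r.sense();print(s["clock"],s["eef_pos"],s["contact_force"])
E
python3 look.py k1
```

```text
4.4 [ 506.02196563 -204.14562339  144.52804473] [-0.15512636 -0.67834193  1.17844813]
```

View pics/k1.png

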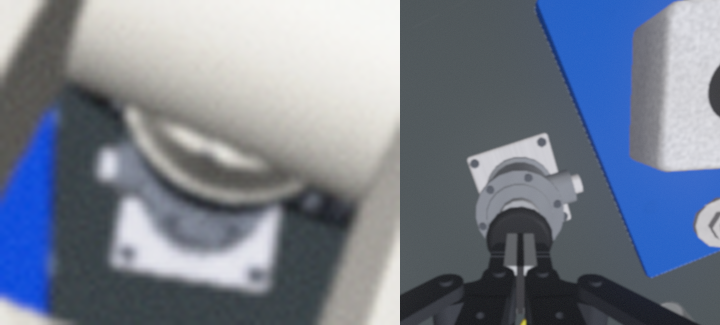

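>>> apply_moves(
  targets=[
    [[-1,0,0,2,0,0,0],[-1,0,0,3.3,0,0,0],[-1,0,0,4.2,0,0,0],[-1,0,0,4.3,0,0,0],[-1,0,0,4.3,0,0,0]],
  ],
)

```text
clock: 4.9
eef_pos: [507.1, -204.6, 105.7]
tcp_rot: [-3.138, 0.003, 1.122]
contact_force: [-12.7, 5.4, 55.5]
opening: 0.001
```

>>> apply_moves(
  targets=[
    [[-1,0,0,-1,0,0,0],[-1,0,0,-3,0,0,0],[-1,0,0,-4,0,0,0],[-1,0,0,-4,0,0,0],[-1,0,0,-4,0,0,0]],
  ],
)

```text
clock: 5.4
eef_pos: [506.6, -204.3, 144.5]
tcp_rot: [-3.137, 0.003, 1.122]
contact_force: [0.3, 0.0, -1.0]
opening: 0.001
```

```bash
python3 look.py k2
```

```text
5.5 [ 506.42246359 -204.20082151  144.29078766] [-0.05056734  0.33022599  0.13417386]
```

View pics/k2.png

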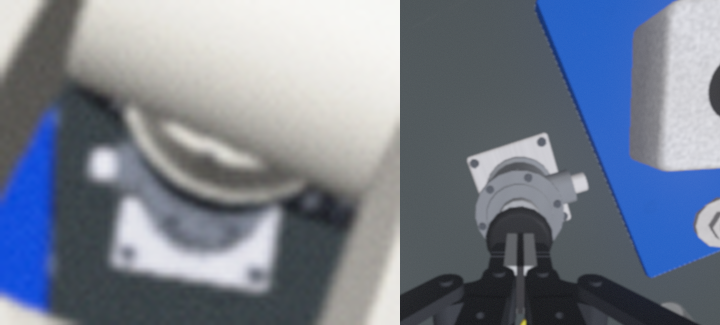

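The pin moved out: its tip went from about x=98 to 90 in the top crop. Next stroke, a little gentler.

>>> apply_moves(
  targets=[
    [[-1,0,0,2,0,0,0],[-1,0,0,3.3,0,0,0],[-1,0,0,4.0,0,0,0],[-1,0,0,4.1,0,0,0],[-1,0,0,4.1,0,0,0]],
  ],
)

```text
clock: 6.0
eef_pos: [507.4, -204.7, 105.8]
tcp_rot: [-3.138, 0.003, 1.122]
contact_force: [-7.3, 2.1, 36.9]
opening: 0.004
```

>>> apply_moves(
  targets=[
    [[-1,0,0,-1,0,0,0],[-1,0,0,-3,0,0,0],[-1,0,0,-4,0,0,0],[-1,0,0,-4,0,0,0],[-1,0,0,-4,0,0,0]],
  ],
)

```text
clock: 6.5
eef_pos: [507.0, -204.4, 144.8]
tcp_rot: [-3.137, 0.003, 1.122]
contact_force: [0.3, 0.3, -0.5]
opening: -0.003
```

```bash
python3 look.py k3
```

```text
6.6 [ 506.79006728 -204.28663683  144.54516804] [-1.04397402  0.29263655  0.7466191 ]
```

View pics/k3.png

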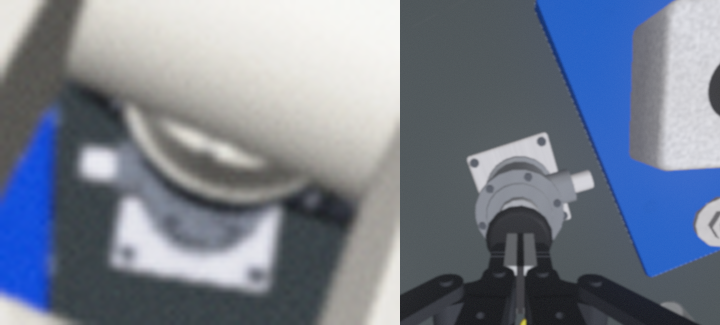

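The pin tip is now at x≈80 in the top crop, with no black ring, so it isn't fully out. Another stroke.

>>> apply_moves(
  targets=[
    [[-1,0,0,2,0,0,0],[-1,0,0,3.3,0,0,0],[-1,0,0,4.0,0,0,0],[-1,0,0,4.1,0,0,0],[-1,0,0,4.1,0,0,0]],
  ],
)

```text
clock: 7.1
eef_pos: [507.8, -204.8, 105.8]
tcp_rot: [-3.139, 0.003, 1.122]
contact_force: [-5.7, 2.7, 33.7]
opening: 0.001
```

>>> apply_moves(
  targets=[
    [[-1,0,0,-1,0,0,0],[-1,0,0,-3,0,0,0],[-1,0,0,-4,0,0,0],[-1,0,0,-4,0,0,0],[-1,0,0,-4,0,0,0]],
  ],
)

```text
clock: 7.6
eef_pos: [507.3, -204.4, 144.9]
tcp_rot: [-3.137, 0.003, 1.122]
contact_force: [-0.7, 0.2, 0.4]
opening: -0.003
```

```bash
python3 look.py k4
```

```text
7.7 [ 507.1536428  -204.37623848  144.60024665] [-0.44278727 -0.39907456 -0.19854943]
```

View pics/k4.png

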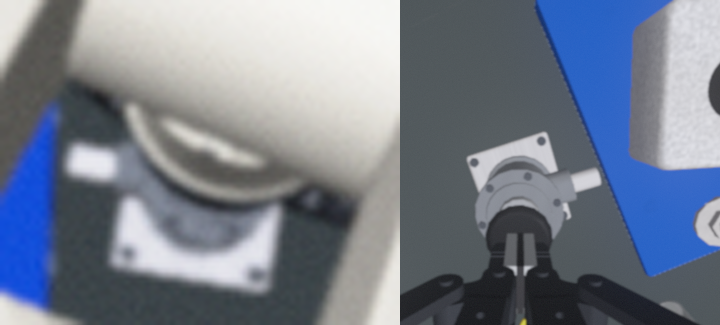

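The tip is at x≈67 and there is still no black ring. One more stroke.

>>> apply_moves(
  targets=[
    [[-1,0,0,2,0,0,0],[-1,0,0,3.3,0,0,0],[-1,0,0,4.0,0,0,0],[-1,0,0,4.1,0,0,0],[-1,0,0,4.1,0,0,0]],
  ],
)

```text
clock: 8.2
eef_pos: [508.1, -204.8, 105.9]
tcp_rot: [-3.139, 0.003, 1.122]
contact_force: [-5.6, 3.1, 33.9]
opening: 0.005
```

>>> apply_moves(
  targets=[
    [[-1,0,0,-1,0,0,0],[-1,0,0,-3,0,0,0],[-1,0,0,-4,0,0,0],[-1,0,0,-4,0,0,0],[-1,0,0,-4,0,0,0]],
  ],
)

```text
clock: 8.7
eef_pos: [507.6, -204.5, 144.9]
tcp_rot: [-3.137, 0.003, 1.122]
contact_force: [0.3, 0.7, -0.0]
opening: 0.002
```

```bash
python3 look.py k5
```

```text
8.8 [ 507.44889241 -204.4541151   144.59459634] [-0.7871395   0.2194183   0.41794343]
```

View pics/k5.png

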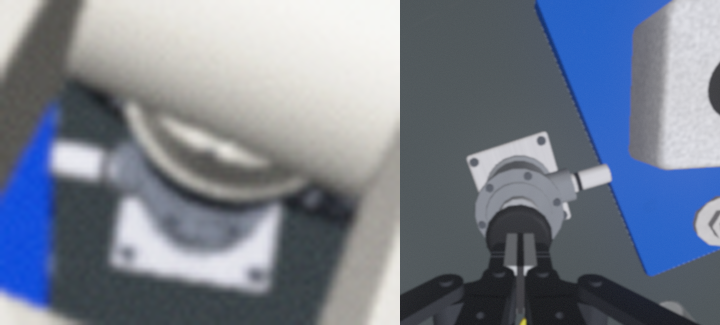

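The dark ring now shows at (103,160) in the top crop and (578,181) in the wrist crop, and the tip is at x≈52, so the pin looks fully out. I'll back off upward and check from the wrist camera.

>>> apply_moves(
  targets=[
    [[-1,0,0,-2,0,0,0],[-1,0,0,-5,0,0,0],[-1,0,0,-7,0,0,0],[-1,0,0,-7,0,0,0],[-1,0,0,-7,0,0,0]],
  ],
)

```text
clock: 9.3
eef_pos: [507.5, -204.3, 213.8]
tcp_rot: [-3.136, 0.003, 1.122]
contact_force: [-0.6, -0.5, -0.6]
opening: -0.0
```

```bash
python3 - <<'E'
from h import *
w=r.grab_frame("wrist");s=r.grab_frame("scene")
a=cv2.resize(w["pixels"][:300,:450],(600,400));b=cv2.resize(s["pixels"][195:315,270:450],(600,400))
cv2.imwrite("pics/end.png",cv2.resize(cv2.cvtColor(np.vstack([a,b]),cv2.COLOR_RGB2BGR),(450,600)))
print(r.sense()["contact_force"])
E
```

```text
[-0.33937639  1.34509043 -0.36653315]
```

View pics/end.png

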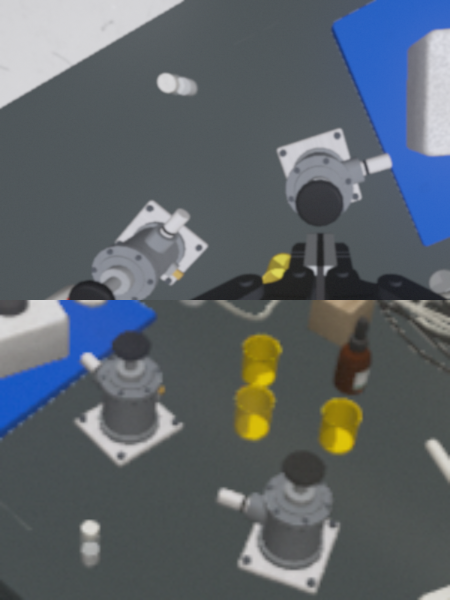

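Pump A's pin is out with its ring showing at (364,166), like pump B's. The knob is up, the vial and bottle stand where they were, and the arm touches nothing.

```bash
python3 -c "
from rig import r
print(r.sign_off())"
```

```text
the job is handed in; nothing more can be done
None
```

I pumped up the left-hand, uncharged pump with five full strokes, pressing its knob with the shut fingertips, and handed the job in at about 9.4 s on the robot's clock.

- **Strokes:** I let the knob spring fully up after each stroke. The pin came out a little further each time, and the dark ring first showed after the fifth.
- **Final check:** the last wrist picture shows the pin out with its ring visible, as on the charged pump. The knob is up, the vial and bottle look undisturbed, and the shut fingers are about 84 mm above the knob and touching nothing. The beaker was outside the last pictures; the arm never went low near it.
- **Forces:** on the first two strokes I pressed harder than needed against the plunger's stop, about 64 N and 55 N at the fingertips. The last three were about 34–37 N. All were well under the 120 N wrist limit, and only the fingertips touched the knob. The 40 N limit is for the arm or gripper body; if it is also applied to the fingertips, those first two strokes passed it.

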